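Set the stage light and hold the loupe in focus over a brass ring

ROBOT

A 6-joint arm with a two-finger parallel gripper is mounted at the origin on the work surface. World frame = base frame: x ahead of the robot, y to its left, z up, the work surface at z = 0. Lengths are in m, angles in rad, forces in N, time in s.
With the tool pointing down it reaches from about 0.375 to 0.9 m from the base axis. Payload 3.1 kg.
Tool frame: the origin (TCP) lies between the finger pads; the fingertips stand 22 mm ahead of it and the grasp point (between the pads) lies 3 mm ahead of it; z points along the fingers, y is the line along which they close (so a half turn about z gives the same grasp; the last joint's range is limited). The gripper opens to 87 mm and grips with 3 to 60 N. Pads are 19 mm wide; open, the fingers measure 117 mm over their backs; the gripper's body (75 mm by 190 mm) begins 51 mm behind the grasp point.
Start: joints at [1.075, 0.527, 1.433, -0, 1.181, -0.178], TCP at [0.195, 0.594, 0.245] pointing down, gripper open.
Joint ranges: [-3.08, 3.08], [-0.75, 2.2], [0.22, 2.44], [-1.43, 4.57], [0, 2.65], [-2.85, 2.85]. Speed limits (rad/s): [2.79, 2.79, 3.14, 3.14, 3.14, 3.14].

INTERFACE

Orientations are given as a unit quaternion [x, y, z, w].
In Python, from rig import get_obs, camera, get_calibration, hand_in, cut_out gives the robot as it stands.
- The arm moves only by the shell command python3 -m inch 'ROWS' [OPENING] [FORCE]. ROWS is JSON, one flat list of numbers, 6 for each row, row after row: the shift along the tool's x, y, z scaled (see below), then the turn, a rotation vector about the tool's x, y, z scaled (see below). A call has 1 to 20 rows; each row is the pose to reach, as a shift and turn from the pose commanded when the call began, along the tool's axes at that moment; what a row does not reach only later rows make up. The controller multiplies each number of a shift by 0.08 m and each number of a turn by 90 degrees. A row lasts 1/12 s, in which the tool goes at most 41.7 mm and 7.16 degrees, less where a joint would pass 70% of its speed; a pose out of reach is approached as far as the arm can. A call with a number of a shift or a turn outside -1 to 1 is refused whole. A call with a gripper value outside its range is refused whole. OPENING is the finger opening in mm, from 0 to 87, set as the call begins (- or left out, the last holds). The fingers move at their own pace and stop on an object; FORCE is the grip in N (left out, the last holds). Time passes only in rows, so rows that repeat a pose let the fingers close. It gives the time, the measured TCP pose, the force, the opening and the grip force at its end, in the units of the state.
- get_obs(): the state, without advancing time (a new reading comes with each control period).
- camera(name): name is "scene" or "top"; returns the picture (480x640x3 uint8, red, green, blue); there is no depth.
- get_calibration(name): a dict with "vertical_fov" (degrees; the focal length in pixels is half the picture's height over the tangent of half this angle, whatever the lens; pixels are square), "cx", "cy" (the principal point, pixels), "T" (4x4, takes a point from camera to world coordinates). Camera axes: x right, y down, z forward; pixel columns grow to the right and rows downward; lengths in m; the calibration is good to about 2 mm. A picture is of the moment at which its call begins. get_calibration takes no time and is no camera call.
- hand_in(): hands the job in; it is judged then, once.
Trained networks look in the newest picture that a camera, given by its name, has taken for a name from the list of things; names that differ only in an ending like _2 or _b are one class to them, and where a whole thing is asked for, a point or a joint stands for the part that bears it (a point fixed in the world has none). Each returns a list of dicts, best first, with "conf" (0 to 1); they miss things now and then, are a little off and sometimes report something else, mostly with a low value. They report only what shows in the picture. A call takes as long as a camera call. They do not tell look-alikes from the thing itself.
- cut_out(camera, thing): "region" (480x640 bool, what is visible of it) and "bbox" ([left, top, right, bottom] in pixels, round what is visible of it).
The state is a dict: "time": time; "q": joint angles; "joint_velocities": joint speeds; "joint_torque": joint torques, N m; "position": TCP position; "tool_rot": TCP orientation; "ft_force": force on the tool from outside, world axes, zero at the start; "moment": the same for the moment, N m; "grip_width": finger opening in m; "grip_force": force on a finger pad.
Only numpy, scipy, OpenCV 4.12 (cv2) and the standard library are available. Lean on these libraries where they do the work, as an engineer would, in place of code of your own. Each camera call takes 0.05 s, during which the arm holds its last target. There are 200 camera calls.

TASK

First turn the stage-light selector so that its white pointer clicks in at the green dot. Then take the loupe from its cradle and hold it level, centred over the brass ring on the inspection stage, with its lens at the height of the red focus pointer and touching nothing but your gripper. Finish while still holding it there, still, and leave the ring, the red pointer and the other things on the bench where they are.

Things in the scene. Friction and masses are not known exactly. Their poses are not given: they have to be found in the camera images.
- control_box: Grey light control box, 130 x 130 mm and 55 mm high, fixed to the bench, pale top panel. Origin: centre of its underside. z up; its x axis points from the knob axis (upright, through the box's centre) to the black middle tick. It stands on one side of the stage and the cradle on the other; which is which changes.
- selector (a joint): Three-position selector knob on top of the control box, angle in rad, growing clockwise seen from above. 0: the white pointer points along the box's +x (middle tick); click positions at -0.7, 0 and +0.7, stops at -0.85 and +0.85. It starts in the middle position. About 0.07 N m takes it over the hump between two positions (about 0.35 rad from the middle); past the hump it pulls itself into the next position, and stays there.
- selector_grip (a point): Point on the knob's axis where to grip, 88 mm above the bench. The grip is a black upright bar 44 mm long, 14 mm wide, running from 62 to 94 mm above the bench, centred on the axis over a round skirt of 26 mm radius (56 to 64 mm above the bench); the bar lies along the pointer. This point's x axis runs along the bar towards the white pointer end.
- selector_pointer (a point): Point on the line of the knob's white pointer, 42 mm from the knob's axis, 56 mm above the bench, turning with the knob: it comes over a dot when the knob clicks in there.
- mark_green: Green dot, 14 mm across, flat on the control box's top, 42 mm from the knob's axis, at one of the two outer click positions (which one changes). Origin at its centre.
- mark_amber: Amber dot of the same size at the other outer click position: the wrong one.
- cradle: Grey and black loupe cradle fixed to the bench, base 210 x 80 x 8 mm. Origin: underside, on its long axis x, which the loupe's handle follows. A round black pad (24 mm radius, top at 40 mm) at x = +60 mm carries the lens; a black block at x = -66 to -90 mm, also 40 mm high, carries the handle's end between two 5 mm cheeks (tops at 50 mm). Between them the handle is free, 32 mm above the base. Lift the loupe straight up.
- loupe: Loupe, 0.08 to 0.17 kg: a clear lens in a round aluminium rim, 60 mm across and 14 mm thick, with a straight blue handle 16 mm wide and 14 mm high, from 30 to 150 mm from the lens centre. Origin: centre of the rim's underside, 40 mm above the bench in the cradle. The handle runs along -x; z is up when level, with the side now up kept up.
- loupe_lens (a point): Centre of the loupe's lens, 7 mm above the loupe's origin.
- loupe_handle (a point): Middle of the handle's thickness, 75 mm from the lens centre along the handle, near the centre of mass: the place to grip, with the fingers closing across the handle (along the loupe's y). 47 mm above the bench in the cradle.
- station: Inspection station fixed to the bench: grey base 200 x 130 mm, from x = -70 to +130 mm and y = -65 to +65 mm about its origin (underside, under the middle of the stage), topped by a black stage 30 mm above the bench with a circle of small lights. At x = +105 mm an upright steel post, 9 mm thick, up to 212 mm above the bench, carries the focus pointer.
- focus_mark (a point): Tip of the red focus pointer: a flat red tongue 18 mm wide and 5 mm thick on a black collar (11 mm radius) on the post; the tip is at x = +60 mm of the station, pointing at the middle of the stage. The height of this point (100 to 160 mm above the bench, differing from start to start) is the height at which the centre of the lens must be held. The collar slides on friction (3 N): do not push it.
- brass_ring: The part to inspect: loose brass ring, 32 mm outside, 16 mm hole, 9 mm high, on the stage within 12 mm of its middle either way. Origin: centre of its underside, 30 mm above the bench. Do not touch it.
- weight: Steel calibration weight with a small knob, 36 mm across, 47 mm high, between the robot and the station. Origin: centre of its underside. Leave alone.
- jar: Sample jar with a blue cap, 52 mm across, 65 mm high, standing beyond the work. Origin: centre of its underside. Leave alone.
- screwdriver: Screwdriver lying on the bench beyond the work. Leave alone.
Mind the look-alikes: they are no part of the job. Leave any blue or turquoise look-alike of the control_box alone.

How it is judged:
By the outcome, as a careful person would: the job done as asked, in the order asked, and still so for the second after the job is handed in, while the arm keeps its last pose, push and grip.
It also fails if it takes over 61 s, if anything falls off the work surface, if the arm or the gripper's body presses on something with over 40 N, if the wrist force passes 120 N, or if a joint passes its speed limit or range.

## Working session

There is one attempt and no reset: what is moved stays moved. The work goes in short steps, Python scripts to look and compute and a shell command to move; the robot and the scene stay as the last step left them, time stands still between calls to the robot, and variables do not carry over. Pictures are saved under pics/ and viewed, at most 10 in all, crops included, and the job is handed in when it is done.

```bash
mkdir -p pics; ls; python3 - <<'E'
from rig import *
import cv2,numpy as np
np.set_printoptions(precision=4,suppress=True)
o=get_obs();print(o['time'],o['position'],o['tool_rot'],o['grip_width'])
for n in("scene","top"):
    im=camera(n);cv2.imwrite(f'pics/{n}0.png',im[:,:,::-1]);print(get_calibration(n))
    for t in("control_box","selector","mark_green","mark_amber","cradle","loupe","station","focus_mark","brass_ring","weight","jar"):
        try:
            for d in cut_out(n,t)[:3]:
                ys,xs=np.nonzero(d['region']);print(n,t,round(d['conf'],2),d['bbox'],xs.mean().round(1),ys.mean().round(1),len(xs))
        except Exception as e:print(n,t,e)
E
```

```text
pics
0.0 [0.1943 0.5933 0.2435] [ 0.1577  0.9875 -0.0011 -0.0004] 0.08707237883520674
{'vertical_fov': 47.79355436897012, 'cx': 326.1124356809477, 'cy': 236.83926179365267, 'T': array([[ 0.3443,  0.6117, -0.7123,  1.3408],
       [ 0.9388, -0.2361,  0.251 , -0.3514],
       [-0.0146, -0.7551, -0.6555,  0.8279],
       [ 0.    ,  0.    ,  0.    ,  1.    ]])}
scene control_box 0.78 [146.0, 202.2, 218.9, 265.5] 181.3 232.6 3156
scene control_box 0.68 [52.9, 273.1, 149.5, 359.0] 100.9 314.4 4916
scene control_box 0.61 [168.2, 251.8, 259.2, 334.1] 213.9 291.7 4467
scene selector 0.94 [83.0, 284.7, 110.4, 316.4] 95.4 300.2 582
scene selector 0.89 [198.4, 263.9, 227.9, 291.4] 210.6 277.7 507
scene selector 0.64 [165.9, 206.6, 188.5, 229.9] 178.2 218.9 355
scene mark_green 0.49 [444.4, 190.1, 491.5, 239.0] 469.0 218.9 816
scene cradle 0.76 [423.6, 190.7, 498.8, 258.2] 458.4 228.5 1629
scene loupe 0.93 [440.2, 190.3, 490.5, 236.6] 468.5 218.1 862
scene station 0.81 [325.5, 240.6, 414.5, 337.5] 370.5 294.2 5183
scene focus_mark 0.6 [372.3, 255.1, 390.0, 281.4] 381.1 267.5 203
scene brass_ring 
[... 1074 characters left out ...]
3.3] 168.9 252.3 2081
top cradle 0.54 [257.9, 133.4, 326.3, 234.7] 291.8 189.0 4970
top loupe 0.92 [145.5, 201.2, 175.8, 285.9] 161.0 233.4 1089
top station 0.91 [261.2, 133.3, 325.3, 236.2] 291.7 188.9 5017
top focus_mark 0.64 [285.5, 143.2, 295.5, 168.7] 290.6 156.1 205
top focus_mark 0.32 [147.4, 204.3, 174.6, 284.8] 161.0 233.4 1084
top brass_ring 0.53 [144.7, 200.5, 185.1, 291.4] 169.0 251.8 2201
top weight 0.63 [290.8, 288.8, 308.5, 309.0] 299.3 298.4 205
top weight 0.24 [386.1, 197.8, 461.7, 268.7] 423.6 235.3 3385
top jar 0.78 [176.7, 141.2, 203.8, 165.1] 190.9 155.7 520
top jar 0.73 [288.1, 143.3, 294.4, 171.1] 290.8 156.4 211
top jar 0.3 [292.8, 290.2, 308.5, 307.3] 299.2 298.5 206
```

View pics/top0.png

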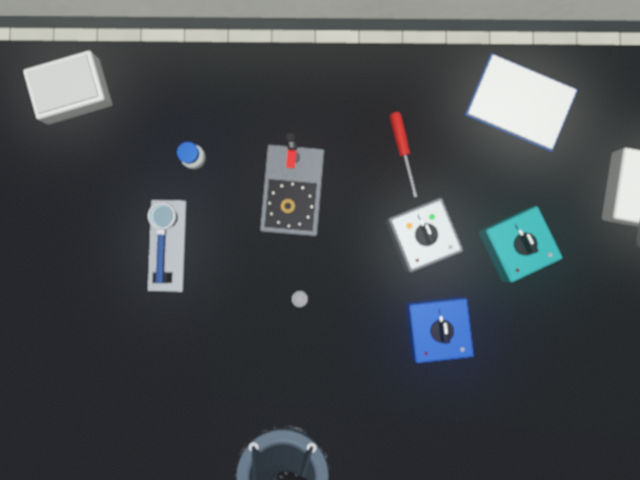

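View pics/scene0.png

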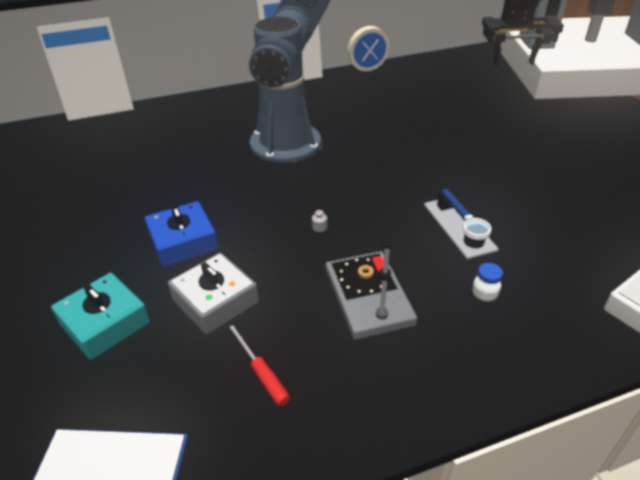

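```bash
python3 - <<'E'
import cv2,numpy as np
a=cv2.imread('pics/top0.png');b=cv2.imread('pics/scene0.png')
L=cv2.resize(a[190:370,380:570],(400,379),interpolation=3)
R=cv2.resize(b[190:365,45:265],(400,318),interpolation=3)
R=np.vstack([R,np.zeros((379-318,400,3),np.uint8)])
cv2.imwrite('pics/crop1.png',np.hstack([L,R]))
E
```

```text
(no output)
```

View pics/crop1.png

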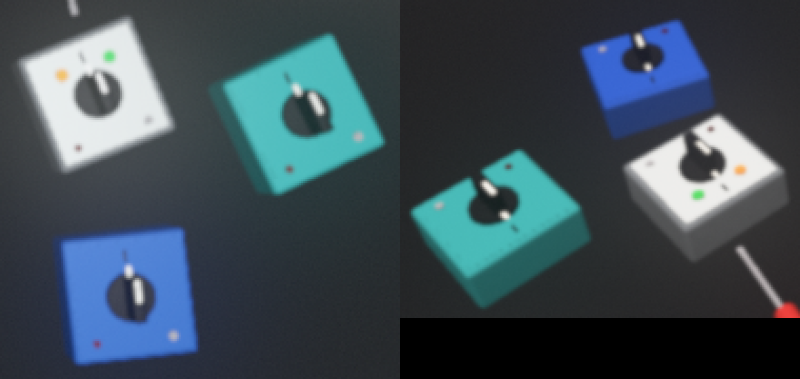

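The grey/white box (top image ≈(425,235), scene ≈(213,290)) is the control box. It alone has the green (432,217) and amber (409,226) dots and a pale top. The teal one (520,245) and the blue one (441,330) are look-alikes. Green lies clockwise of the middle tick, so the selector target is +0.7.

```bash
cat > h.py <<'E'
import numpy as np,cv2
from rig import *
np.set_printoptions(precision=4,suppress=True)
def ray(n,u,v):
    c=get_calibration(n);f=240/np.tan(np.radians(c['vertical_fov']/2))
    d=c['T'][:3,:3]@np.array([(u-c['cx'])/f,(v-c['cy'])/f,1]);return c['T'][:3,3],d/np.linalg.norm(d)
def atz(n,p,z):
    o,d=ray(n,*p);return (o+d*(z-o[2])/d[2])
def tri(p,q):
    o1,d1=ray('top',*p);o2,d2=ray('scene',*q)
    s=np.linalg.lstsq(np.c_[d1,-d2],o2-o1,rcond=None)[0];a=o1+s[0]*d1;b=o2+s[1]*d2;return (a+b)/2,np.linalg.norm(a-b)
def proj(n,P):
    c=get_calibration(n);f=240/np.tan(np.radians(c['vertical_fov']/2))
    p=c['T'][:3,:3].T@(np.asarray(P)-c['T'][:3,3]);return p[:2]/p[2]*f+[c['cx'],c['cy']]
def hsvblob(im,box,lo,hi):
    x0,y0,x1,y1=box;h=cv2.cvtColor(im[y0:y1,x0:x1],cv2.COLOR_BGR2HSV)
    m=cv2.inRange(h,np.array(lo),np.array(hi));ys,xs=np.nonzero(m)
    w=h[ys,xs,1].astype(float);return np.array([(xs*w).sum()/w.sum()+x0,(ys*w).sum()/w.sum()+y0]),len(xs),m
E
python3 - <<'E'
from h import *
t=cv2.imread('pics/top0.png');s=cv2.imread('pics/scene0.png')
P={}
for n,im,gb,ab in(('top',t,(420,205,445,228),(398,215,420,240)),('scene',s,(198,288,220,304),(225,276,242,292))):
    for k,b,lo,hi in(('g',gb,(50,90,80),(80,255,255)),('a',ab,(8,70,80),(25,255,255))):
        p,c,_=hsvblob(im,b,lo,hi);P[k,n]=p;print(n,k,p,c,atz(n,p,.055))
for n in('top','scene'):
    g,a=atz(n,P['g',n],.055),atz(n,P['a',n],.055);m=(g+a)/2;d=(g-a)[:2]
    D=np.linalg.norm(d);d/=D  # a->g clockwise; x axis is d rotated +90 ccw
    x=np.array([-d[1],d[0]]);c=m[:2]-.042*np.cos(.7)*x;print(n,'dist',D,'exp',2*.042*np.sin(.7),'centre',c,'xaxis',np.degrees(np.arctan2(x[1],x[0])))
    print(' tri',)
# box top outline from top cam
m=cv2.inRange(cv2.cvtColor(t[190:280,375:475],cv2.COLOR_BGR2HSV),(0,0,150),(180,70,255))
cs=max(cv2.findContours(m,0,1)[0],key=cv2.contourArea);r=cv2.minAreaRect(cs);bp=cv2.boxPoints(r)+[375,190]
W=np.array([atz('top',p,.055)[:2] for p in bp]);print('boxtop',W.mean(0),[np.linalg.norm(W[i]-W[i-1]) for i in range(4)],[np.degrees(np.arctan2(*(W[i]-W[i-1])[::-1])) for i in range(4)])
# ring
for n,im,b,z in(('top',t,(278,196,298,216),.037),('scene',s,(352,262,372,282),.037)):
    p,c,_=hsvblob(im,b,(10,70,60),(30,255,255));print('ring',n,p,c,atz(n,p,z))
# red
for n,im,b in(('top',t,(280,140,302,178)),('scene',s,(366,248,392,275))):
    h=cv2.cvtColor(im,cv2.COLOR_BGR2HSV);x0,y0,x1,y1=b
    m=((h[...,0]<8)|(h[...,0]>172))&(h[...,1]>120)&(h[...,2]>70);mm=np.zeros_like(m);mm[y0:y1,x0:x1]=m[y0:y1,x0:x1]
    ys,xs=np.nonzero(mm);print('red',n,len(xs),cv2.boxPoints(cv2.minAreaRect(np.c_[xs,ys].astype(np.float32))))
# loupe handle
for n,im,b in(('top',t,(150,228,175,275)),('scene',s,(438,185,472,222))):
    p,c,m=hsvblob(im,b,(100,110,50),(125,255,255));ys,xs=np.nonzero(m)
    l=cv2.fitLine(np.c_[xs+b[0],ys+b[1]].astype(np.float32),2,0,.01,.01).ravel();print('handle',n,p,c,l,xs.min()+b[0],xs.max()+b[0],ys.min()+b[1],ys.max()+b[1])
    q1=atz(n,p-l[:2]*12,.050);q2=atz(n,p+l[:2]*12,.050);d=q1-q2;print(atz(n,p,.05),np.degrees(np.arctan2(d[1],d[0])))
# station gray base, cradle base
d=cut_out('top','station')[0]['region'].astype(np.uint8);r=cv2.minAreaRect(np.argwhere(d)[:,::-1].astype(np.float32));bp=cv2.boxPoints(r)
print('station',[atz('top',p,.03)[:2] for p in bp])
a=np.vstack([cv2.resize(t[195:295,140:190],(400,800))[:0], ]) if 0 else None
A=cv2.resize(t[135:240,250:340],(343,400),interpolation=2);B=cv2.resize(t[195:295,140:190],(200,400),interpolation=2);C=cv2.resize(s[240:290,345:400],(257,234),interpolation=2);C=np.vstack([C,np.zeros((166,257,3),np.uint8)])
cv2.imwrite('pics/crop2.png',np.hstack([A,B,C]))
E
```

```text
top g [431.5141 216.2975] 14 [ 0.5863 -0.3287  0.055 ]
top a [408.9801 225.2541] 19 [ 0.566  -0.2787  0.055 ]
scene g [208.6647 296.6563] 18 [ 0.5851 -0.3289  0.055 ]
scene a [231.5527 283.0219] 26 [ 0.5648 -0.2792  0.055 ]
top dist 0.05395622097025861 exp 0.05411428572796605 centre [ 0.5464 -0.3158] xaxis 22.09510464019675
 tri
scene dist 0.05369872220219363 exp 0.05411428572796605 centre [ 0.5452 -0.3162] xaxis 22.19935161514985
 tri
boxtop [ 0.5462 -0.3156] [np.float64(0.12425593520458521), np.float64(0.12445505952371758), np.float64(0.12450912374260244), np.float64(0.12390955714378948)] [np.float64(22.34993189975398), np.float64(-67.30728824854236), np.float64(-157.90052015860746), np.float64(112.57769501658113)]
ring top [287.3732 205.5409] 176 [ 0.6097 -0.0076  0.037 ]
ring scene [364.574  270.9475] 198 [ 0.6115 -0.0112  0.037 ]
red top 153 [[285.4154 166.6769]
 [287.6616 148.7077]
 [296.4    149.8   ]
 [294.1539 167.7692]]
red scene 153 [[369.8 257.6]
 [379.4 252.8]
 [386.6 267.2]
 [377.  272. ]]
handle top [160.0684 255.6216] 242 [  0.0396  -0.9992 160.0661 255.5537] 155 163 236 274
[0.4946 0.2728 0.05  ] 178.94451034722
handle scene [454.3241 201.3771] 267 [  0.681    0.7323 454.3783 201.4569] 442 468 188 215
[0.4847 0.2723 0.05  ] -179.3360445083881
station [array([0.5488, 0.0555]), array([0.7784, 0.0405]), array([ 0.7691, -0.0912]), array([ 0.5396, -0.0751])]
```

View pics/crop2.png

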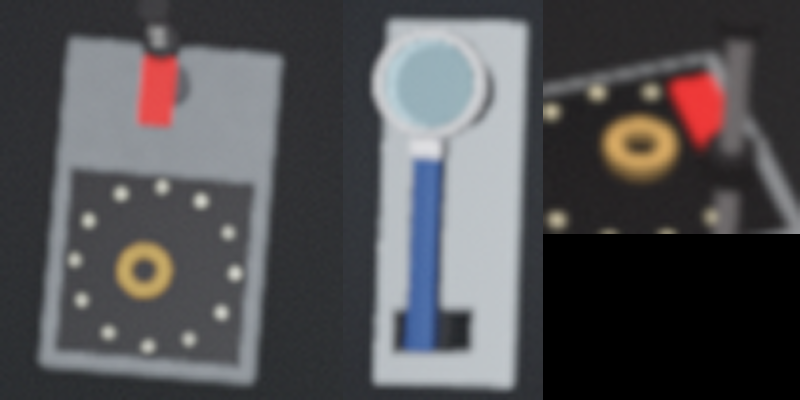

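The crops agree: ring at top (287,205), red tongue tip ≈ top (290.5,168), loupe lens at top (161,216) with its handle running towards the robot. I'll move towards the knob first at the current height, keeping the orientation.

```bash
R='-.77,-.94,0,0,0,0'
python3 -m inch '[-0.77,-0.94,0,0,0,0,-0.77,-0.94,0,0,0,0,-0.77,-0.94,0,0,0,0]' 60 30
python3 -m inch '[-0.77,-0.94,0,0,0,0,-0.77,-0.94,0,0,0,0,-0.77,-0.94,0,0,0,0]'
```

```text
time: 1.5
position: [0.2299, 0.4987, 0.244]
tool_rot: [0.158, 0.987, -0.003, -0.0]
ft_force: [0.7, -0.9, -0.9]
grip_width: 0.0744
grip_force: 0.0
time: 1.75
position: [0.2652, 0.4085, 0.2444]
tool_rot: [0.159, 0.987, -0.002, -0.0]
ft_force: [-0.6, -0.3, 0.1]
grip_width: 0.062
grip_force: 0.0
```

```bash
python3 -m inch '[-0.77,-0.94,0,0,0,0,-0.77,-0.94,0,0,0,0,-0.77,-0.94,0,0,0,0]' >/dev/null
python3 -m inch '[-0.77,-0.94,0,0,0,0,-0.77,-0.94,0,0,0,0,-0.77,-0.94,0,0,0,0]' >/dev/null
python3 -m inch '[-0.77,-0.94,0,0,0,0,-0.77,-0.94,0,0,0,0,-0.77,-0.94,0,0,0,0]' >/dev/null
python3 -m inch '[-0.77,-0.94,0,0,0,0,-0.77,-0.94,0,0,0,0,-0.77,-0.94,0,0,0,0]' >/dev/null
python3 -m inch '[-0.77,-0.94,0,0,0,0,-0.77,-0.94,0,0,0,0,-0.77,-0.94,0,0,0,0]' >/dev/null
python3 -m inch '[-0.77,-0.94,0,0,0,0,-0.77,-0.94,0,0,0,0,-0.77,-0.94,0,0,0,0]'
python3 -m inch '[-0.77,-0.94,0,0,0,0,-0.77,-0.94,0,0,0,0,-0.77,-0.94,0,0,0,0]' >/dev/null
python3 -m inch '[-0.77,-0.94,0,0,0,-0.447,-0.77,-0.94,0,0,0,-0.447,-0.77,-0.94,0,0,0,-0.447,-0.77,-0.94,0,0,0,-0.447,-0.77,-0.94,0,0,0,-0.447,-0.77,-0.94,0,0,0,-0.447,-0.77,-0.94,0,0,0,-0.447,-0.77,-0.94,0,0,0,-0.447]'
cat >> h.py <<'E'
from scipy.spatial.transform import Rotation as Ro
def togo(pos,az):
    "rows to bring TCP to pos, tool x azimuth az (deg), tool down; from measured pose"
    o=get_obs();R=Ro.from_quat(o['tool_rot']);a=np.radians(az)
    T=Ro.from_matrix(np.c_[[np.cos(a),np.sin(a),0],[np.sin(a),-np.cos(a),0],[0,0,-1]])
    print('t',o['time'],'pos',o['position'],'shift/.08',R.inv().apply(np.array(pos)-o['position'])/.08,'turn/90',np.degrees((R.inv()*T).as_rotvec())/90,'q6',o['q'][5],'F',o['ft_force'],'grip',o['grip_width'],o['grip_force'])
E
python3 -c "
from h import *
togo([.5460,-.316,.091],202.1)"
```

```text
time: 3.25
position: [0.4788, -0.1365, 0.2452]
tool_rot: [0.159, 0.987, -0.002, 0.003]
ft_force: [1.0, -0.9, 0.1]
grip_width: 0.0596
grip_force: 0.0
time: 4.17
position: [0.5457, -0.3118, 0.2444]
tool_rot: [-0.191, 0.982, 0.0, -0.0]
ft_force: [0.1, 1.3, -0.8]
grip_width: 0.0601
grip_force: 0.0
t 4.1667 pos [ 0.5457 -0.3118  0.2444] shift/.08 [ 0.0167 -0.052   1.918 ] turn/90 [ 0.0005 -0.     -0.0014] q6 -2.6511077314140645 F [ 0.0954  1.272  -0.7996] grip 0.06009627884006094 0.0
```

```bash
python3 -m inch '[0.017,-0.052,0.96,0,0,0,0.017,-0.052,0.96,0,0,0,0.017,-0.052,0.96,0,0,0,0.017,-0.052,0.96,0,0,0]' 40 >/dev/null
python3 -m inch '[0,0,0.4,0,0,0,0,0,0.8,0,0,0,0,0,0.958,0,0,0,0,0,0.958,0,0,0]'
python3 - <<'E'
from h import *
togo([.5460,-.316,.091],202.1)
for n,b,c in(('top',(380,190,480,280),None),('scene',(140,200,290,320),None)):
    im=camera(n)[:,:,::-1];x0,y0,x1,y1=b;globals()[n]=cv2.resize(im[y0:y1,x0:x1],(400,int(400*(y1-y0)/(x1-x0))),interpolation=2)[:320]
cv2.imwrite('pics/k1.png',np.hstack([top[:320],scene]))
E
```

```text
time: 4.83
position: [0.5453, -0.316, 0.09]
tool_rot: [-0.191, 0.982, 0.002, -0.001]
ft_force: [1.0, 0.5, -0.3]
grip_width: 0.0403
grip_force: 0.0
t 4.8333 pos [ 0.5453 -0.316   0.09  ] shift/.08 [-0.0084 -0.0032 -0.0129] turn/90 [ 0.0022 -0.0011 -0.0005] q6 -2.6581044526839435 F [ 0.96    0.5156 -0.326 ] grip 0.04028775153182899 0.0
```

View pics/k1.png

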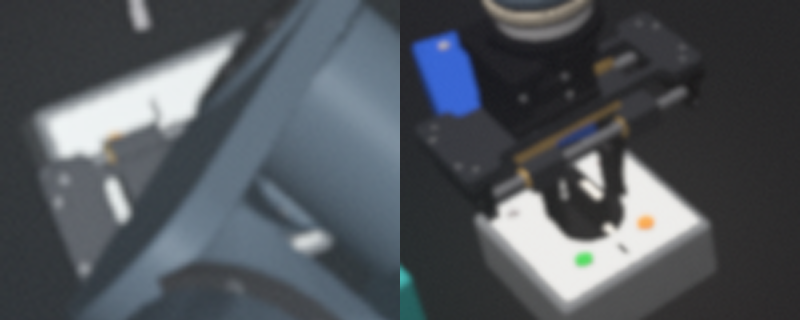

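The scene view shows the fingers on both sides of the bar, with the pointer still at the middle tick. I'll close, turn clockwise, then check.

```bash
python3 -m inch '[0,0,0,0,0,0,0,0,0,0,0,0,0,0,0,0,0,0,0,0,0,0,0,0,0,0,0,0,0,0,0,0,0,0,0,0]' 0 25
python3 -m inch '[0,0,0,0,0,0.06,0,0,0,0,0,0.12,0,0,0,0,0,0.18,0,0,0,0,0,0.24,0,0,0,0,0,0.30,0,0,0,0,0,0.36,0,0,0,0,0,0.42,0,0,0,0,0,0.455,0,0,0,0,0,0.455,0,0,0,0,0,0.455]'
python3 - <<'E'
from h import *
togo([.5460,-.316,.091],202.1-40.1);print(get_obs()['moment'])
im=camera('scene')[:,:,::-1];cv2.imwrite('pics/k2.png',cv2.resize(im[220:320,140:265],(600,480),interpolation=2))
E
```

```text
time: 5.43
position: [0.5458, -0.3161, 0.0918]
tool_rot: [-0.191, 0.982, 0.001, -0.0]
ft_force: [-0.9, 2.3, 5.5]
grip_width: 0.0139
grip_force: 25.0
time: 6.27
position: [0.5459, -0.3159, 0.0918]
tool_rot: [0.164, 0.986, 0.001, -0.0]
ft_force: [-1.2, 3.6, 6.0]
grip_width: 0.0136
grip_force: 25.0
t 6.2667 pos [ 0.5459 -0.3159  0.0918] shift/.08 [-0.0019 -0.0002  0.0104] turn/90 [ 0.0008 -0.0007 -0.0096] q6 -1.944123625570435 F [-1.2272  3.5776  6.0178] grip 0.01356265289368627 25.001048552803695
[0.5955 0.137  0.0589]
```

View pics/k2.png

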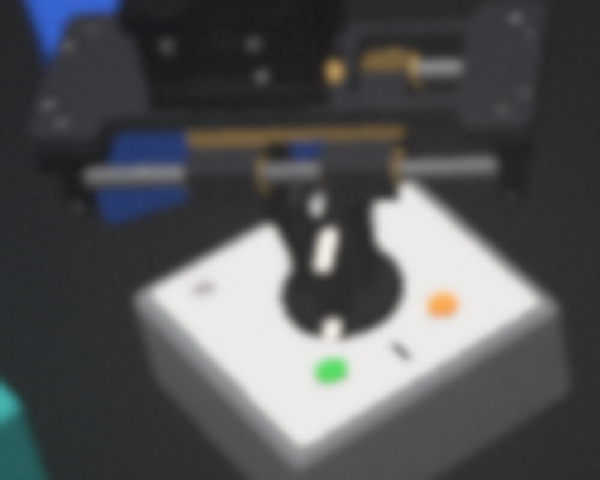

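The pointer (≈(332,325) in the crop) lines up with the green dot (332,371), so the knob is in. I'll release, rise, and refine the loupe, ring and tip measurements from the first pictures.

```bash
python3 -m inch '[0,0,0,0,0,0,0,0,0,0,0,0,0,0,0,0,0,0,0,0,0,0,0,0,0,0,-0.3,0,0,0,0,0,-0.8,0,0,0,0,0,-1,0,0,0,0,0,-1,0,0,0]' 50 
python3 -m inch '[0,0,-0.9,0,0,0,0,0,-0.9,0,0,0,0,0,-0.9,0,0,0]' >/dev/null
python3 - <<'E'
from h import *
t=cv2.imread('pics/top0.png');s=cv2.imread('pics/scene0.png')
def sub(im,p,scale=8,half=24):
    x,y=p;return cv2.resize(im[y-half:y+half,x-half:x+half],None,fx=scale,fy=scale,interpolation=cv2.INTER_CUBIC)
def topix(uv,p,scale=8,half=24): return (np.array(uv)+.5)/scale-.5+np.array(p)-half
# lens disc (bluish-grey)
for n,im,p,z in(('top',t,(161,216),.047),('scene',s,(477,229),.05)):
    h=cv2.cvtColor(sub(im,p),cv2.COLOR_BGR2HSV)
    m=cv2.inRange(h,(85,28,90),(108,110,220));k=cv2.findContours(m,0,1)[0]
    k=max(k,key=cv2.contourArea);e=cv2.fitEllipse(cv2.convexHull(k));c=topix(e[0],p);print('lens',n,c,np.array(e[1])/8,e[2],atz(n,c,z))
# ring: outer ellipse
for n,im,p in(('top',t,(287,205)),('scene',s,(365,271))):
    h=cv2.cvtColor(sub(im,p,8,14),cv2.COLOR_BGR2HSV);m=cv2.inRange(h,(10,80,90),(32,255,255))
    ks,hi=cv2.findContours(m,cv2.RETR_CCOMP,1)
    for k,x in zip(ks,hi[0]):
        if cv2.contourArea(k)>300:
            e=cv2.fitEllipse(k);c=topix(e[0],p,8,14);print('ring',n,'hole' if x[3]>=0 else 'outer',c,np.array(e[1])/8,atz(n,c,.039),atz(n,c,.0345))
# red tongue corners
for n,im,p in(('top',t,(291,160)),('scene',s,(379,263))):
    u=sub(im,p,8,14).astype(int);r=(u[...,2]-u[...,1]);m=(r>r.max()*.5).astype(np.uint8)
    k=max(cv2.findContours(m,0,1)[0],key=cv2.contourArea);q=cv2.approxPolyDP(k,12,True)[:,0];print('red',n,[topix(a,p,8,14).round(2).tolist() for a in q])
# station from stage black square & base in top
d=cut_out
h=cv2.cvtColor(t[125:245,250:340],cv2.COLOR_BGR2HSV);print(h[20,30],h[60,5],h[80,35])
m=(h[...,2]>95).astype(np.uint8);m=cv2.morphologyEx(m,cv2.MORPH_CLOSE,np.ones((3,3)));k=max(cv2.findContours(m,0,1)[0],key=cv2.contourArea)
r=cv2.boxPoints(cv2.minAreaRect(k))+[250,125];print('st px',r.round(1).tolist());W=np.array([atz('top',a,.028)[:2] for a in r]);print(W,[np.linalg.norm(W[i]-W[i-1]).round(4) for i in range(4)])
E
```

```text
time: 6.98
position: [0.5485, -0.3192, 0.1758]
tool_rot: [0.164, 0.986, -0.003, 0.004]
ft_force: [0.4, -1.2, 0.6]
grip_width: 0.0492
grip_force: 0.0
lens top [161.2189 215.3759] [21.4986 21.7299] 35.46554183959961 [0.5844 0.2731 0.047 ]
lens scene [477.2553 228.1184] [ 9.7436 21.3209] 95.16767883300781 [0.5886 0.2695 0.05  ]
ring top outer [287.4025 205.5474] [15.145  15.2043] [ 0.6095 -0.0078  0.039 ] [ 0.61   -0.0075  0.0345]
ring top hole [287.4185 205.6031] [5.2517 5.383 ] [ 0.6093 -0.0079  0.039 ] [ 0.6098 -0.0076  0.0345]
ring scene outer [365.3654 270.8255] [13.9857 16.7621] [ 0.6136 -0.0104  0.039 ] [ 0.6094 -0.0085  0.0345]
red top [[288.06, 149.19], [285.81, 165.81], [293.06, 167.56], [295.94, 151.19]]
red scene [[378.94, 255.31], [371.69, 258.06], [378.06, 270.56], [382.44, 266.69], [383.19, 261.69]]
[107  18 101] [105  20  51] [ 17  73 108]
st px [[259.5, 230.8], [267.7, 139.8], [324.8, 145.0], [316.5, 236.0]]
[[ 0.5527  0.0557]
 [ 0.7613  0.0394]
 [ 0.7503 -0.0912]
 [ 0.5419 -0.074 ]] [np.float64(0.1301), np.float64(0.2092), np.float64(0.1311), np.float64(0.2091)]
```

```bash
python3 - <<'E'
from h import *
for a,b in(((289.9,167.6),(376,256.6)),((290.2,168),(376,256.6)),((289.9,167.6),(376.5,256.8))):print(tri(a,b))
for z in(.12,.13,.14,.15):print(z,proj('top',[.677,-.0195,z]),proj('scene',[.677,-.0195,z]))
togo([.509,.272,.245],180)
E
```

```text
(array([ 0.6769, -0.019 ,  0.1374]), np.float64(0.0011960406111044643))
(array([ 0.6763, -0.0192,  0.1369]), np.float64(0.00033240263167329584))
(array([ 0.6771, -0.0185,  0.1369]), np.float64(0.00031063766484416887))
0.12 [290.8968 169.1954] [375.672  263.4429]
0.13 [290.6289 168.3079] [375.9146 259.5799]
0.14 [290.3556 167.4024] [376.1603 255.6665]
0.15 [290.0768 166.4786] [376.4092 251.7019]
t 7.2333 pos [ 0.5488 -0.3194  0.2487] shift/.08 [ 2.8614  6.834  -0.0143] turn/90 [-0.0039  0.0063 -0.2097] q6 -1.9440850536940286 F [ 0.7881 -1.4214  0.1146] grip 0.04969789387812749 0.0
```

```bash
python3 -m inch '[0.41,0.976,0,0,0,0,0.41,0.976,0,0,0,0,0.41,0.976,0,0,0,0]' >/dev/null
python3 -m inch '[0.41,0.976,0,0,0,0,0.41,0.976,0,0,0,0,0.41,0.976,0,0,0,0]' >/dev/null
python3 -m inch '[0.41,0.976,0,0,0,0,0.41,0.976,0,0,0,0,0.41,0.976,0,0,0,0]' >/dev/null
python3 -m inch '[0.41,0.976,0,0,0,0,0.41,0.976,0,0,0,0,0.41,0.976,0,0,0,0]' >/dev/null
python3 -m inch '[0.41,0.976,0,0,0,0,0.41,0.976,0,0,0,0,0.41,0.976,0,0,0,0]' >/dev/null
python3 -m inch '[0.41,0.976,0,0,0,0,0.41,0.976,0,0,0,0,0.41,0.976,0,0,0,0]' >/dev/null
python3 -m inch '[0.41,0.976,0,0,0,-0.21,0.41,0.976,0,0,0,-0.21,0.41,0.976,0,0,0,-0.21,0.41,0.976,0,0,0,-0.21,0.41,0.976,0,0,0,-0.21,0.41,0.976,0,0,0,-0.21]' >/dev/null
python3 - <<'E'
from h import *
togo([.509,.272,.05],180)
# selector check + loupe yaw
im=camera('top')[:,:,::-1];cv2.imwrite('pics/t3.png',im)
s=camera('scene')[:,:,::-1]
a=cv2.resize(im[190:280,375:475],(444,400),interpolation=2);b=cv2.resize(s[180:270,410:500],(400,400),interpolation=2)[:, :356]
cv2.imwrite('pics/c3.png',np.hstack([a,b]))
E
```

```text
t 9.2333 pos [0.5057 0.2729 0.2425] shift/.08 [-0.0437 -0.0087  2.4063] turn/90 [-0.0007 -0.0007 -0.0015] q6 -1.2672418743720966 F [-0.7758 -0.5514  0.7523] grip 0.04985319892870999 0.0
```

View pics/c3.png

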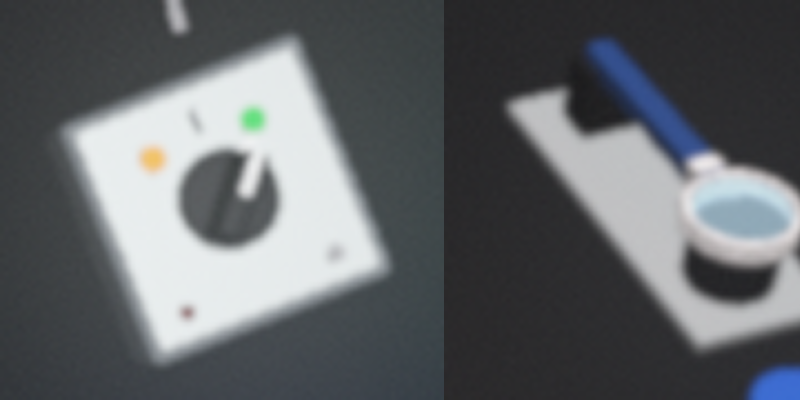

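The selector pointer now sits on the green dot (crop (250,175), dot (253,119)), and the loupe is undisturbed in its cradle. Next I'll descend, grip and lift.

```bash
python3 -m inch '[-0.044,-0.009,0.95,0,0,0,-0.044,-0.009,0.95,0,0,0,-0.044,-0.009,0.95,0,0,0]' 40 >/dev/null
python3 -m inch '[0,0,0.5,0,0,0,0,0,0.95,0,0,0,0,0,0.95,0,0,0,0,0,0.95,0,0,0]' >/dev/null
python3 -m inch '[0,0,0.25,0,0,0,0,0,0.5,0,0,0,0,0,0.5,0,0,0,0,0,0.5,0,0,0,0,0,0.5,0,0,0]'
python3 -c "
from h import *
togo([.509,.272,.05],180)"
```

```text
time: 10.33
position: [0.5108, 0.2743, 0.0539]
tool_rot: [-0.0, 1.0, 0.001, 0.002]
ft_force: [-0.3, 0.3, 0.1]
grip_width: 0.04
grip_force: 0.0
t 10.3333 pos [0.5108 0.2743 0.0539] shift/.08 [ 0.0231 -0.0283  0.0487] turn/90 [0.0008 0.0028 0.0002] q6 -1.2710722391715625 F [-0.2949  0.2859  0.0598] grip 0.03995216971844446 0.0
```

```bash
for i in 1 2 3; do python3 -m inch '[0,0,0,0,0,0]' | grep pos; done
```

```text
position: [0.5107, 0.2742, 0.0536]
position: [0.5102, 0.2741, 0.053]
position: [0.5097, 0.274, 0.0524]
```

```bash
python3 -m inch '[0,-0.02,0.03,0,0,0,0,-0.02,0.03,0,0,0,0,-0.02,0.03,0,0,0]' | grep pos
python3 -m inch '[0,0,0,0,0,0,0,0,0,0,0,0,0,0,0,0,0,0,0,0,0,0,0,0,0,0,0,0,0,0,0,0,0,0,0,0,0,0,0,0,0,0,0,0,0,0,0,0]' 0 25
python3 -m inch '[0,0,-0.1,0,0,0,0,0,-0.3,0,0,0,0,0,-0.6,0,0,0,0,0,-0.9,0,0,0,0,0,-1,0,0,0,0,0,-1,0,0,0,0,0,-1,0,0,0]'
python3 -m inch '[0,0,-0.6,0,0,0,0,0,-0.6,0,0,0,0,0,-0.6,0,0,0,0,0,-0.6,0,0,0]'
python3 - <<'E'
from h import *
# target grip: ring minus 75 mm along x
togo([.535,-.008,.138],180)
s=camera('scene')[:,:,::-1];cv2.imwrite('pics/c4.png',cv2.resize(s[130:270,380:520],(560,560),interpolation=2))
E
```

```text
position: [0.5089, 0.272, 0.0485]
time: 11.5
position: [0.5091, 0.2722, 0.0487]
tool_rot: [-0.0, 1.0, -0.0, -0.0]
ft_force: [1.0, 0.7, -0.4]
grip_width: 0.0159
grip_force: 25.0
time: 12.08
position: [0.509, 0.2721, 0.1289]
tool_rot: [-0.0, 1.0, 0.0, 0.0]
ft_force: [-0.3, -0.9, -1.9]
grip_width: 0.0157
grip_force: 25.0
time: 12.42
position: [0.5086, 0.272, 0.1759]
tool_rot: [-0.0, 1.0, -0.0, -0.0]
ft_force: [-0.4, -0.2, -0.6]
grip_width: 0.0158
grip_force: 25.0
t 12.4167 pos [0.5086 0.272  0.1759] shift/.08 [-0.3281 -3.5     0.4742] turn/90 [-0.0002 -0.0006  0.0003] q6 -1.2738335923582047 F [-0.4248 -0.225  -0.5874] grip 0.01578181264894386 24.999868143349886
```

View pics/c4.png

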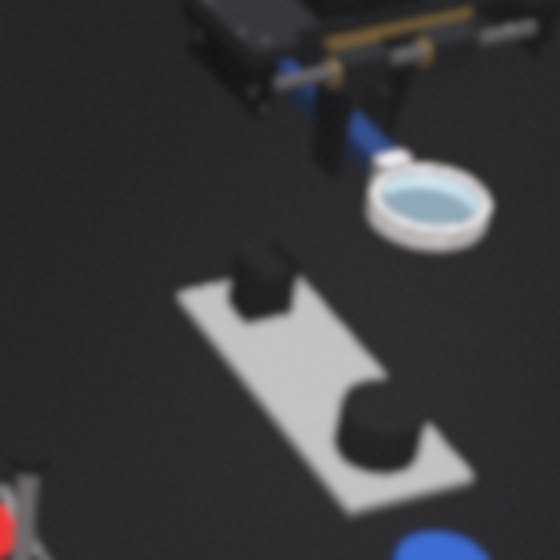

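The loupe hangs level, clear of the cradle (lens at ≈(431,205) in the crop). Now I'll carry it over the ring, still high.

```bash
python3 -m inch '[-0.08,-0.3,0,0,0,0,-0.08,-0.6,0,0,0,0,-0.08,-0.875,0,0,0,0,-0.08,-0.875,0,0,0,0]' >/dev/null
python3 -m inch '[-0.08,-0.4,0,0,0,0,-0.08,-0.8,0,0,0,0,-0.08,-0.875,0,0,0,0]' >/dev/null
python3 -m inch '[-0.08,-0.4,0,0,0,0,-0.08,-0.8,0,0,0,0,-0.08,-0.875,0,0,0,0]' >/dev/null
python3 -m inch '[-0.08,-0.4,0,0,0,0,-0.08,-0.7,0,0,0,0,-0.08,-0.875,0,0,0,0,-0.08,-0.875,0,0,0,0,-0.08,-0.875,0,0,0,0,-0.08,-0.875,0,0,0,0]' >/dev/null
python3 -m inch '[0,0,0.2,0,0,0,0,0,0.4,0,0,0,0,0,0.475,0,0,0,0,0,0.475,0,0,0,0,0,0.475,0,0,0,0,0,0.475,0,0,0]'
cat > m.py <<'E'
from h import *
import sys
togo([.535,-.008,.138],180)
for n in('top','scene'):
    im=camera(n)[:,:,::-1];cv2.imwrite(f'pics/{n}{sys.argv[1]}.png',im)
t=cv2.imread(f'pics/top{sys.argv[1]}.png');s=cv2.imread(f'pics/scene{sys.argv[1]}.png')
cv2.imwrite(f'pics/f{sys.argv[1]}.png',np.hstack([cv2.resize(t[130:240,240:350],(400,400),interpolation=2),cv2.resize(s[200:310,310:420],(400,400),interpolation=2)]))
E
python3 m.py 5
```

```text
time: 14.3
position: [0.5353, -0.0073, 0.1393]
tool_rot: [-0.001, 1.0, -0.0, 0.001]
ft_force: [0.4, -0.9, -0.7]
grip_width: 0.0156
grip_force: 25.0
t 14.3 pos [ 0.5353 -0.0073  0.1393] shift/.08 [ 0.0039 -0.0083  0.0158] turn/90 [-0.0001  0.0007  0.0008] q6 -1.794760718807142 F [ 0.3584 -0.9    -0.7277] grip 0.015567599491083698 24.99978505074978
```

View pics/f5.png

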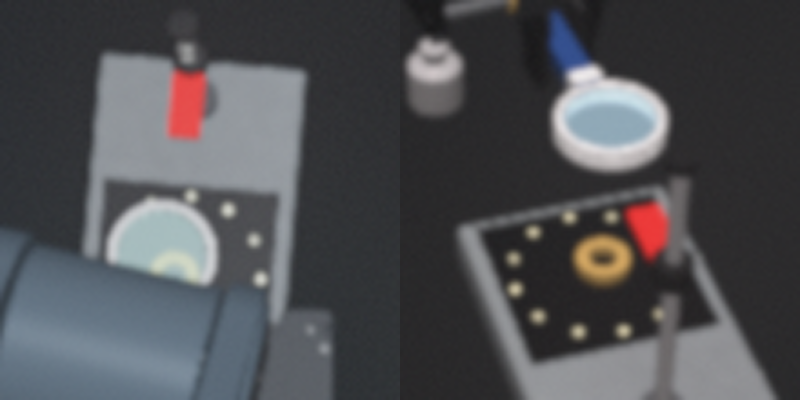

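```bash
cat > L.py <<'E'
from h import *
import sys
from scipy.optimize import least_squares
def lens(im,p,half=24,sc=8):
    x,y=p;u=cv2.resize(im[y-half:y+half,x-half:x+half],None,fx=sc,fy=sc,interpolation=2)
    m=cv2.inRange(cv2.cvtColor(u,cv2.COLOR_BGR2HSV),(85,28,90),(108,110,220));k=max(cv2.findContours(m,0,1)[0],key=cv2.contourArea)
    e=cv2.fitEllipse(cv2.convexHull(k));return (np.array(e[0])+.5)/sc-.5+np.array(p)-half,np.array(e[1])/sc
def rim(im,p,half=24,sc=8):  # whitish rim outline hull incl. lens, scene
    x,y=p;u=cv2.resize(im[y-half:y+half,x-half:x+half],None,fx=sc,fy=sc,interpolation=2)
    g=cv2.cvtColor(u,cv2.COLOR_BGR2GRAY);m=(g>105).astype(np.uint8);m=cv2.morphologyEx(m,cv2.MORPH_OPEN,np.ones((41,41)))
    k=max(cv2.findContours(m,0,1)[0],key=cv2.contourArea);b=cv2.boundingRect(k)
    f=lambda a,o:(a+.5)/sc-.5+o-half
    return f(b[0],x),f(b[0]+b[2],x),f(b[1],y),f(b[1]+b[3],y)
s0=cv2.imread('pics/scene0.png');s=cv2.imread(f'pics/scene{sys.argv[1]}.png');t=cv2.imread(f'pics/top{sys.argv[1]}.png')
a0,_=lens(s0,(477,229));p=tuple(int(v) for v in eval(sys.argv[2]));a,e=lens(s,p)
d0=a0-proj('scene',[.5844,.2725,.047]);print('bias px at cradle',d0,'now',a,e,'corrected',a-d0)
print('rim0',rim(s0,(477,229)),'rim',rim(s,p))
# top: circle fit of rim's outer upper arc: edge of rim against black stage
x0,y0=284,200;g=cv2.GaussianBlur(cv2.cvtColor(t,cv2.COLOR_BGR2GRAY),(0,0),.7).astype(np.float32);pts=[]
for th in np.radians(np.arange(195,346,5)):
    r=np.arange(10,19,.1);v=cv2.remap(g,(x0+r*np.cos(th)).astype(np.float32)[None],(y0+r*np.sin(th)).astype(np.float32)[None],1)[0]
    i=np.argmax(v[:60]);j=i+np.argmin(np.diff(v[i:i+40]));pts.append((x0+r[j]*np.cos(th),y0+r[j]*np.sin(th)))
pts=np.array(pts);f=lambda q:np.hypot(*(pts-q[:2]).T)-q[2]
q=least_squares(f,[x0,y0,14],loss='soft_l1',f_scale=.3);c=q.x;print('top circle',c,'res',np.abs(f(c)).round(2).max(),np.median(np.abs(f(c))))
for z in(.13,.137,.144):print(z,'topray',atz('top',c[:2],z+.005),'sceneray',atz('scene',a-d0,z),'expected r px',.03*484/(1.125-z-.005))
E
python3 L.py 5 '(367,234)'
```

```text
bias px at cradle [0.0998 0.4086] now [367.3764 233.3311] [12.414  25.1564] corrected [367.2766 232.9225]
rim0 (452.5625, 496.3125, 209.1875, 252.5625) rim (351.3125, 383.4375, 217.3125, 246.6875)
top circle [284.1398 199.8457  15.4482] res 1.22 0.24428504617985425
0.13 topray [ 0.6107 -0.0071  0.135 ] sceneray [ 0.6007 -0.004   0.13  ] expected r px 14.666666666666666
0.137 topray [ 0.6099 -0.0076  0.142 ] sceneray [ 0.6082 -0.0075  0.137 ] expected r px 14.771108850457782
0.144 topray [ 0.6091 -0.0081  0.149 ] sceneray [ 0.6156 -0.011   0.144 ] expected r px 14.87704918032787
```

```bash
cat > tip.py <<'E'
from h import *
a=np.radians(-4.55);ex=np.array([np.cos(a),np.sin(a),0]);ey=np.array([-np.sin(a),np.cos(a),0])
im={(n,k):cv2.imread(f'pics/{n}{k}.png') for n in('top','scene') for k in(0,5)}
base=np.array([.677,-.0192,0])
def edge(n,k,z,w):
    I=im[n,k].astype(np.float32);r=I[...,2]-I[...,1];xs=np.arange(-.014,.014,.0002)
    P=np.array([proj(n,base+[0,0,z]+ex*x+ey*w) for x in xs]).astype(np.float32)
    v=cv2.remap(r,P[None,:,0],P[None,:,1],cv2.INTER_CUBIC)[0];hi=np.median(v[-15:]);lo=np.median(v[:15]);i=np.argmax(v>(hi+lo)/2);return xs[i]
for z in(.132,.135,.138,.141):
    print(z,*[(n,k,np.median([edge(n,k,z,w) for w in np.arange(-.005,.0051,.001)]).round(4)) for n,k in im])
for n in('top','scene'):
  I=im[n,0].astype(np.float32);r=I[...,2]-I[...,1];ws=np.arange(-.018,.018,.0002)
  P=np.array([proj(n,base+[0,0,.138]+ex*.006+ey*w) for w in ws]).astype(np.float32);v=cv2.remap(r,P[None,:,0],P[None,:,1],2)[0];g=ws[v>v.max()/2];print(n,'width span',g.min(),g.max())
E
python3 tip.py
```

```text
Traceback (most recent call last):
  File "tip.py", line 10, in <module>
    print(z,*[(n,k,np.median([edge(n,k,z,w) for w in np.arange(-.005,.0051,.001)]).round(4)) for n,k in im])
                              ~~~~^^^^^^^^^
  File "tip.py", line 7, in edge
    P=np.array([proj(n,base+[0,0,z]+ex*x+ey*w) for x in xs]).astype(np.float32)
                ~~~~^^^^^^^^^^^^^^^^^^^^^^^^^^
  File "h.py", line 13, in proj
    c=get_calibration(n);f=240/np.tan(np.radians(c['vertical_fov']/2))
ValueError: time passes only in moves, steps and waits
```

```bash
sed -i 's/^from rig import \*/from rig import *\nimport functools\nfrom rig import get_calibration as _gc\nget_calibration=functools.lru_cache(None)(_gc)/' h.py
python3 tip.py
```

```text
0.132 ('top', 0, np.float64(0.0014)) ('top', 5, np.float64(0.0014)) ('scene', 0, np.float64(-0.0074)) ('scene', 5, np.float64(-0.0074))
0.135 ('top', 0, np.float64(0.0008)) ('top', 5, np.float64(0.0008)) ('scene', 0, np.float64(-0.0044)) ('scene', 5, np.float64(-0.0044))
0.138 ('top', 0, np.float64(0.0002)) ('top', 5, np.float64(0.0002)) ('scene', 0, np.float64(-0.0016)) ('scene', 5, np.float64(-0.0014))
0.141 ('top', 0, np.float64(-0.0004)) ('top', 5, np.float64(-0.0004)) ('scene', 0, np.float64(0.0014)) ('scene', 5, np.float64(0.0016))
top width span -0.008400000000000057 0.009599999999999834
scene width span -0.010800000000000042 0.00879999999999984
```

The tip centre comes out at z ≈ 0.1375, and the lens is at ≈ (0.610, −0.008, 0.138) over the ring at (0.6095, −0.008). I'll let it settle and hand in.

```bash
python3 -m inch '[0,0,0,0,0,0,0,0,0,0,0,0,0,0,0,0,0,0,0,0,0,0,0,0,0,0,0,0,0,0,0,0,0,0,0,0,0,0,0,0,0,0,0,0,0,0,0,0]'
python3 -c "
from rig import *
print(hand_in())"
```

```text
time: 15.07
position: [0.5348, -0.0078, 0.1387]
tool_rot: [-0.0, 1.0, 0.0, -0.0]
ft_force: [-0.9, -1.0, -0.7]
grip_width: 0.0155
grip_force: 25.0
the job is handed in; nothing more can be done
None
```

The job is handed in at about 15 s, no verdict returned: the selector is clicked in at the green dot, and the loupe is held level and still over the brass ring, within about 1 mm of its centre and of the focus pointer's height by my camera measurements.

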